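Sweep salvaged components off the work board into the blue tray

TASK

Sweep the three loose components on the work board (the heat sink, the orange relay and the transformer) off the edge of the board into the blue tray, so that all three lie in it. Only push them along with the outside of the fingers: do not pinch, squeeze or pick them up. Leave the solder spool and the flux jar standing where they are.

Things in the scene. Friction and masses are not known exactly. Their poses are not given: they have to be found in the camera images.
- work_board: Flat plywood work board, 270 (its x) x 300 (its y) x 30 mm thick, fixed to the table. Origin at the centre of its underside; its top is 30 mm above the table. A tray stands against each of its two y edges (its +y and -y sides). Its yaw is within about 0.12 of the robot's frame.
- blue_tray: Blue open tray for parts to keep, fixed, 270 (x) x 100 (y) x 28 mm high, walls and floor 3 mm thick, same yaw as the board. Origin at the centre of its underside. It stands with 1 mm gap against the board's +y or -y edge (the origin is 201 mm from the board's), its rim 2 mm below the board's top, so a part pushed over that edge of the board drops into it.
- red_tray: Red open tray for scrap, same size as the blue one, on the other y edge of the board, with a few scraps fixed in it. No part may go there.
- heat_sink: Aluminium finned heat sink, loose, 28 x 24 x 15 mm, about 30 g, lying flat on the board, its yaw up to 1.57 rad either way. Origin at the centre of its underside, x along its longer side, z up. Two of the three components share the board's near row (about 80 mm to -x of the board's middle), the third is alone in the far row (80 mm to +x); any of them may be in any place.
- relay: Orange plastic relay, loose, 28 x 20 x 15 mm, about 20 g, lying flat on the board, its yaw up to 1.57 rad either way. Origin at the centre of its underside, x along its longer side, z up. Two of the three components share the board's near row (about 80 mm to -x of the board's middle), the third is alone in the far row (80 mm to +x); any of them may be in any place.
- transformer: Small yellow and black transformer, loose, 30 x 26 x 16 mm, about 50 g, lying flat on the board, its yaw up to 1.57 rad either way. Origin at the centre of its underside, x along its longer side, z up. Two of the three components share the board's near row (about 80 mm to -x of the board's middle), the third is alone in the far row (80 mm to +x); any of them may be in any place.
- solder_spool: Small loose spool of solder standing on the board's middle line between the two rows, diameter 36, height 32 mm, 120 g. Origin at the centre of its underside. Not to be disturbed.
- flux_jar: Small loose amber jar with white cap standing on the board's middle line between the two rows, diameter 32, height 36 mm, 50 g. Origin at the centre of its underside. Not to be disturbed.
Not all that is in view belongs to the job. What is shaped like the transformer but red is not meant.

How it is judged:
By the outcome, as a careful person would: the job done as asked, in the order asked, and still so for the second after the job is handed in, with the robot touching nothing.
It also fails if it takes over 67 s, if anything falls off the work surface, if the arm or the gripper's body presses on something with over 40 N, if the wrist force passes 120 N, or if a joint passes its speed limit or range.

ROBOT

A 6-joint arm with a two-finger parallel gripper is mounted at the origin on the work surface. World frame = base frame: x ahead of the robot, y to its left, z up, the work surface at z = 0. Lengths are in m, angles in rad, forces in N, time in s.
With the tool pointing down it reaches from about 0.35 to 0.975 m from the base axis. Payload 4.9 kg.
Tool frame: the origin (TCP) lies at the very end of the fingers, on their centre line; the grasp point (between the pads) lies 19 mm behind it; z points along the fingers, y is the line along which they close (so a half turn about z gives the same grasp; the last joint's range is limited). The gripper opens to 85 mm and grips with 20 to 120 N. Pads are 22 mm wide; open, the fingers measure 114 mm over their backs; the gripper's body (76 mm by 85 mm) begins 54 mm behind the grasp point. The pads swing forward as they close: fully open they stand 13 mm farther back than shut.
Start: joints at [1.081, 0.053, 1.613, -0, 1.476, -0.119], TCP at [0.226, 0.583, 0.231] pointing down, gripper open.
Joint ranges: [-3.01, 3.01], [-1.01, 2.22], [0.06, 2.58], [-1.02, 4.17], [0.09, 2.62], [-3.14, 3.14]. Speed limits (rad/s): [2.57, 2.57, 3.14, 3.14, 3.14, 3.14].

INTERFACE

Orientations are given as a rotation vector (axis times angle).
In Python, from station import get_obs, get_image, get_calibration, finish_job gives the robot as it stands.
- The arm moves only by the tool servo_tool, never from a script. Its argument "increments" is a list of rows, each a list of 5 numbers: the opening, from 0 (shut) to 1 (fully open), then the shift along the tool's x, y, z in mm, then the turn about the tool's z in degrees. In form: [[jaw, tx, ty, tz, spin], ...]. A call has 1 to 12 rows; each row shifts and turns the commanded pose from where the row before left it, along the tool's axes as they then stand; what a row does not reach is not made up. A row lasts 1/8 s, in which the tool goes at most 62.5 mm and 10.7 degrees, less where a joint would pass 70% of its speed; a pose out of reach is approached as far as the arm can. A call is refused whole if a number of a shift passes 62.5 or a number of a turn 10.7, either way. A call with a gripper value outside its range is refused whole. The fingers move at their own pace and stop on an object; "force" is the grip in N (left out, the last holds). Time passes only in rows, so rows that do not move let the fingers close. It gives the time, the measured TCP pose, the force, the opening and the grip force at its end, in the units of the state.
- get_obs(): the state, without advancing time (a new reading comes with each control period).
- get_image(name): name is "scene" or "side" or "wrist"; returns the picture (384x512x3 uint8, red, green, blue); there is no depth.
- get_calibration(name): a dict with "fx", "fy", "cx", "cy" (pixels), "dist_coeffs" ([k1, k2, p1, p2, k3] as OpenCV has them; the pictures are not rectified), "R" (3x3) and "t" (3): a world point X has camera coordinates R X + t; the wrist camera has in their place "mount" (4x4, takes a point from camera to tool coordinates, whose origin is the TCP and whose axes are the flange's). Camera axes: x right, y down, z forward; pixel columns grow to the right and rows downward; lengths in m; the calibration is good to about 2 mm. A picture is of the moment at which its call begins: read the wrist's pose just before it. get_calibration takes no time and is no camera call.
- finish_job(): hands the job in; it is judged then, once.
The state is a dict: "t": time; "q": joint angles; "dq": joint speeds; "effort": joint torques, N m; "tool_pos": TCP position; "tool_rot": TCP orientation; "contact_force": force on the tool from outside, world axes, zero at the start; "wrist_torque": the same for the moment, N m; "opening": finger opening in m; "grip_force": force on a finger pad.
Only numpy, scipy, OpenCV 4.12 (cv2) and the standard library are available. Lean on these libraries where they do the work, as an engineer would, in place of code of your own. Each camera call takes 0.05 s, during which the arm holds its last target. There are 200 camera calls.

## Working session

There is one attempt and no reset: what is moved stays moved. The work goes in short steps, Python scripts to look and compute and a tool call to move; the robot and the scene stay as the last step left them, time stands still between calls to the robot, and variables do not carry over. Pictures are saved under pics/ and viewed, at most 10 in all, crops included, and the job is handed in when it is done.

Besides the shell and the picture viewer there is one more tool, called by a JSON object that holds its "api" and its "payload", one argument or row to a line. servo_tool: Moves the arm, as the interface text tells. Its arguments: {"type":"object","properties":{"increments":{"type":"array"},"force":{"type":"number"}},"required":["increments"]}

```bash
mkdir -p pics; python3 - <<'E'
from station import *
import cv2,numpy as np
o=get_obs();print({k:np.round(o[k],3).tolist() for k in("t","tool_pos","tool_rot","opening")})
for n in("scene","side"):
    im=get_image(n);np.save(f"{n}.npy",im);cv2.imwrite(f"pics/{n}0.png",im[:,:,::-1])
    c=get_calibration(n);print(n,c)
print(get_calibration("wrist"))
E
```

```text
{'t': 0.0, 'tool_pos': [0.226, 0.582, 0.23], 'tool_rot': [-0.579, -3.087, 0.003], 'opening': 0.085}
scene {'fx': 353.5208632105651, 'fy': 353.5208632105651, 'cx': 253.30790302582122, 'cy': 191.80839301087045, 'dist_coeffs': array([0.00357709, 0.        , 0.        , 0.        , 0.        ]), 'R': array([[-8.13599264e-01,  5.81425487e-01,  8.00184713e-04],
       [ 3.92004589e-01,  5.49554524e-01, -7.37781964e-01],
       [-4.29404983e-01, -5.99945187e-01, -6.75038616e-01]]), 't': array([ 0.37872331, -0.17190246,  0.90468665])}
side {'fx': 410.8074522105299, 'fy': 410.8074522105299, 'cx': 257.14921157699047, 'cy': 186.79206665172146, 'dist_coeffs': array([-0.02485764,  0.        ,  0.        ,  0.        ,  0.        ]), 'R': array([[ 0.9732959 , -0.22872177,  0.01953078],
       [-0.13672287, -0.64593901, -0.7510457 ],
       [ 0.18439619,  0.7283194 , -0.65996129]]), 't': array([-0.46975631,  0.11258499,  0.80113192])}
{'fx': 312.9124563749613, 'fy': 312.9124563749613, 'cx': 252.3475392330933, 'cy': 190.00273970177378, 'dist_coeffs': array([-0.06584352,  0.        ,  0.        ,  0.        ,  0.        ]), 'mount': array([[-7.53561709e-04, -9.53359366e-01, -3.01836630e-01,
         7.74268890e-02],
       [ 9.99999698e-01, -6.60451493e-04, -4.10532894e-04,
         1.16566741e-03],
       [ 1.92036927e-04, -3.01836848e-01,  9.53359576e-01,
        -1.43506171e-01],
       [ 0.00000000e+00,  0.00000000e+00,  0.00000000e+00,
         1.00000000e+00]])}
```

View pics/scene0.png

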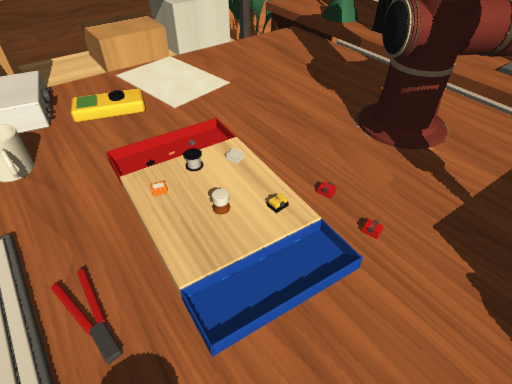

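View pics/side0.png

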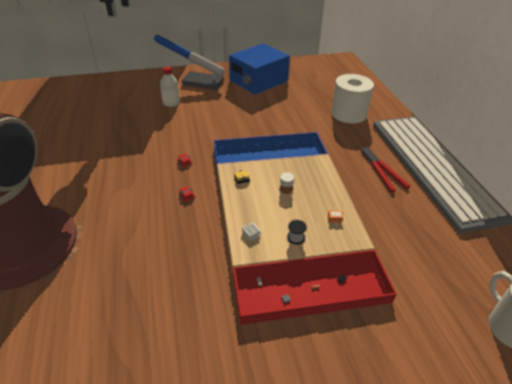

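Scene view: the blue tray is on the board's +y side. Candidates by pixel (scene / side):
- **Heat sink:** grey, (235,155) / (251,233), near row.
- **Transformer:** yellow and black, (277,202) / (242,176), near row.
- **Relay:** orange, (159,187) / (335,216), far row.
- **Spool:** (193,160). **Jar:** (221,200).
- **Not meant:** the red blocks off the board at (326,188) and (372,228).

Next I measure these and confirm in an enlarged crop.

```bash
cat > h.py <<'E'
import numpy as np,cv2
from station import get_calibration
def cam(n):
    c=get_calibration(n);K=np.array([[c['fx'],0,c['cx']],[0,c['fy'],c['cy']],[0,0,1]]);return K,c['dist_coeffs'],c['R'],c['t']
def ray(n,p):
    K,d,R,t=cam(n);u=cv2.undistortPoints(np.float64(p).reshape(-1,1,2),K,d)[:,0]
    return -R.T@t,np.c_[u,np.ones(len(u))]@R
def plane(n,p,z):
    o,v=ray(n,p);return (o+v*((z-o[2])/v[:,2])[:,None])[:,:2]
def comps(m,amin=8):
    k,l,s,c=cv2.connectedComponentsWithStats(m.astype(np.uint8));return [(s[i,4],c[i].round(1),np.argwhere(l==i)[:,::-1]) for i in range(1,k) if s[i,4]>=amin]
E
python3 - <<'E'
from h import *
for n in("scene","side"):
    im=np.load(n+".npy");hsv=cv2.cvtColor(im,cv2.COLOR_RGB2HSV);H,S,V=[hsv[:,:,i].astype(int) for i in range(3)]
    win=np.zeros(H.shape,bool)
    if n=="scene":win[120:350,100:365]=1
    else: win[130:320,205:400]=1
    wood=win&(H>10)&(H<25)&(S>60)&(S<150)&(V>130)
    w=max(comps(wood),key=lambda a:a[0]);P=plane(n,w[2],.03)
    print(n,"board",w[0],cv2.minAreaRect((P*1000).astype(np.float32)), cv2.boxPoints(cv2.minAreaRect((P*1000).astype(np.float32))).round().tolist())
    for name,m in dict(blue=(H>105)&(H<130)&(S>120),yellow=(H>20)&(H<35)&(S>160)&(V>120),orange=(H>=3)&(H<16)&(S>170)&(V>170),grey=(S<45)&(V>90),dark=(V<50)).items():
        for a,c,px in comps(m&win):
            P=plane(n,px,.028 if name=="blue" else .045);print(n,name,a,c,(plane(n,[c],.045)[0]*1000).round(),(P.min(0)*1000).round(),(P.max(0)*1000).round())
    y0,x0=(130,130) if n=="scene" else (150,215)
    cv2.imwrite(f"pics/{n}c.png",cv2.resize(im[y0:y0+110,x0:x0+180,::-1],None,fx=4.4,fy=4.4,interpolation=cv2.INTER_CUBIC))
E
```

```text
scene board 15555 ((543.7660522460938, -16.997283935546875), (307.303466796875, 272.9671325683594), 86.45989227294922) [[398.0, -162.0], [671.0, -179.0], [689.0, 128.0], [417.0, 145.0]]
scene blue 11282 [267.5 283.7] [582. 198.] [419. 123.] [694. 247.]
scene yellow 128 [277.7 200.3] [463.  71.] [446.  58.] [479.  84.]
scene orange 20 [171.4 153. ] [ 554. -170.] [ 547. -175.] [ 562. -165.]
scene orange 130 [158.9 189.8] [624. -79.] [ 605. -103.] [639. -64.]
scene grey 8 [191.8 142. ] [ 501. -181.] [ 498. -185.] [ 504. -176.]
scene grey 116 [234.9 155.2] [451. -86.] [ 436. -107.] [469. -67.]
scene grey 43 [221.7 201.3] [546.  15.] [533.   7.] [554.  22.]
scene dark 54 [360.9 123.4] [144. -19.] [126. -38.] [161.   4.]
scene dark 152 [192.  153.8] [ 521. -142.] [ 502. -161.] [ 538. -123.]
scene dark 25 [150.2 162.3] [ 603. -166.] [ 597. -173.] [ 611. -159.]
scene dark 30 [194.1 167.3] [ 539. -100.] [ 519. -119.] [552. -89.]
scene dark 60 [276.9 207.2] [475.  84.] [453.  65.] [485.  92.]
scene dark 55 [111.9 336.5] [789. 144.] [786. 120.] [792. 166.]
side board 11347 ((543.9912109375, -20
[... 804 characters left out ...]
 161. ] [474. 113.] [466. 112.] [482. 115.]
side grey 8 [231.5 162. ] [449. 115.] [441. 113.] [456. 116.]
side grey 35 [286.5 175.9] [558.  41.] [547.  33.] [567.  48.]
side grey 31 [286.5 182.6] [551.  19.] [542.  13.] [563.  30.]
side grey 165 [251.  231.6] [ 445. -104.] [ 432. -122.] [459. -84.]
side grey 24 [285.5 298. ] [ 469. -258.] [ 465. -263.] [ 473. -254.]
side dark 15 [366.3 155.8] [763.  73.] [760.  57.] [766.  89.]
side dark 30 [242.7 180.6] [460.  45.] [447.  41.] [472.  50.]
side dark 134 [296.9 227.3] [ 534. -112.] [ 520. -127.] [549. -96.]
side dark 20 [295.  241.8] [ 520. -146.] [ 510. -150.] [ 533. -137.]
side dark 33 [341.5 278.6] [ 573. -242.] [ 567. -249.] [ 579. -236.]
```

View pics/scenec.png

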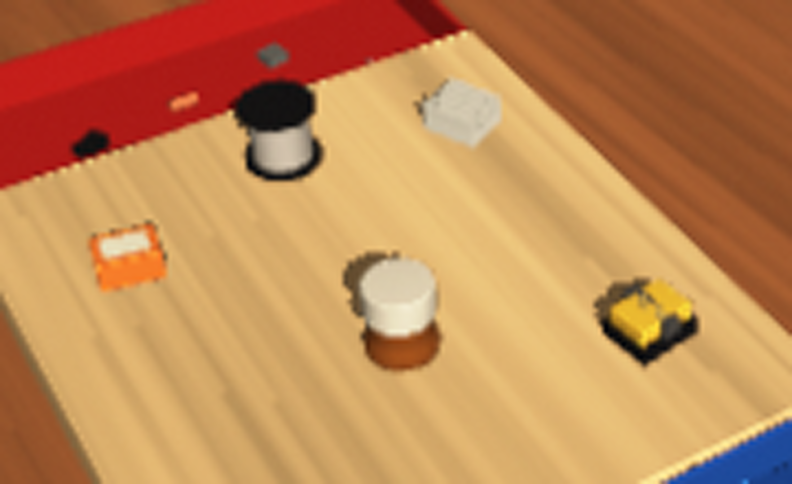

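View pics/sidec.png

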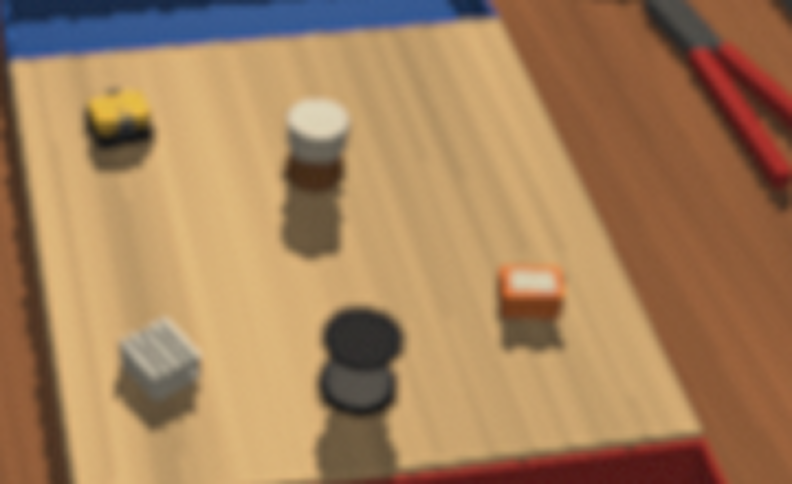

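The enlarged crops confirm the three components, all on the board. The orange relay has a white label, the yellow/black transformer is the right one, and the heat sink is grey and finned. The board centre is about (544,-18) mm with yaw about -0.062, and the blue tray is on +y. I'll move over the board, turning tool x along the push direction, and close the jaws to near shut.

{"api": "servo_tool", "payload": {
  "increments": [
    [0.1,-43,-37,-2,0],
    [0.1,-43,-37,-2,0],
    [0.1,-43,-37,-2,0],
    [0.1,-43,-37,-2,0],
    [0.1,-43,-37,-2,0],
    [0.1,-43,-37,-2,0],
    [0.1,-43,-37,-2,0],
    [0.1,-43,-37,-2,0],
    [0.1,-43,-37,-2,0],
    [0.1,-43,-37,-2,0],
    [0.1,-43,-37,-2,0],
    [0.1,-43,-37,-2,0]
  ],
  "force": 20
}}

```text
t: 1.6
tool_pos: [0.5469, -0.0201, 0.2549]
tool_rot: [-0.58, -3.087, -0.0]
contact_force: [0.2, 0.5, -0.2]
opening: 0.0085
grip_force: 0.0
```

{"api": "servo_tool", "payload": {
  "increments": [
    [0.1,0,0,0,10.3],
    [0.1,0,0,0,10.3],
    [0.1,0,0,0,10.3],
    [0.1,0,0,0,10.3],
    [0.1,0,0,0,10.3],
    [0.1,0,0,0,10.3],
    [0.1,0,0,0,10.3],
    [0.1,0,0,0,0],
    [0.1,0,0,0,0]
  ]
}}

```text
t: 2.72
tool_pos: [0.5464, -0.0183, 0.255]
tool_rot: [-2.282, -2.158, 0.001]
contact_force: [0.0, 0.1, 0.4]
opening: 0.0083
grip_force: 0.0
```

```bash
cat >> h.py <<'E'
from station import get_obs,get_image
def wrist():
    from scipy.spatial.transform import Rotation as Ro
    o=get_obs();im=get_image("wrist");c=get_calibration("wrist")
    T=np.eye(4);T[:3,:3]=Ro.from_rotvec(o["tool_rot"]).as_matrix();T[:3,3]=o["tool_pos"];C=T@c["mount"]
    K=np.array([[c['fx'],0,c['cx']],[0,c['fy'],c['cy']],[0,0,1]])
    def pl(p,z):
        u=cv2.undistortPoints(np.float64(p).reshape(-1,1,2),K,c['dist_coeffs'])[:,0];v=np.c_[u,np.ones(len(u))]@C[:3,:3].T
        return (C[:3,3]+v*((z-C[2,3])/v[:,2])[:,None])[:,:2]
    return o,im,pl
E
python3 - <<'E'
from h import *
o,im,pl=wrist();cv2.imwrite("pics/w1.png",im[:,:,::-1]);np.save("w1.npy",im)
hsv=cv2.cvtColor(im,cv2.COLOR_RGB2HSV);H,S,V=[hsv[:,:,i].astype(int) for i in range(3)]
wood=(H>10)&(H<25)&(S>60)&(S<150)&(V>130)
w=max(comps(wood),key=lambda a:a[0]);r=cv2.minAreaRect((pl(w[2],.03)*1000).astype(np.float32));print(r,cv2.boxPoints(r).round())
for name,m in dict(yellow=(H>20)&(H<35)&(S>160)&(V>120),orange=(H>=3)&(H<16)&(S>170)&(V>150),grey=(S<45)&(V>90),dark=(V<50)).items():
    for a,c,px in comps(m,60):
        P=pl(px,.045)*1000;r=cv2.minAreaRect(P.astype(np.float32));print(name,a,c,np.round(r[0]),np.round(r[1]),round(r[2]))
ex=np.array([.998,-.062]);ey=np.array([.062,.998])
E
```

```text
((540.1995239257812, -18.44757080078125), (299.5682678222656, 270.73870849609375), 86.36783599853516) [[ 396. -159.]
 [ 666. -177.]
 [ 685.  122.]
 [ 415.  140.]]
yellow 217 [176.4  84.6] [468.  72.] [20. 15.] 86
yellow 178 [160.6  87.5] [453.  71.] [13. 20.] 5
orange 106 [448.7 132.5] [774.   7.] [24.  8.] 89
orange 217 [314.6 212.4] [618. -87.] [24. 29.] 75
orange 78 [315.4 283.9] [ 618. -187.] [ 8. 27.] 83
grey 280 [506.6 154.6] [852. -20.] [ 7. 84.] 0
grey 570 [251.4 131.5] [547.  17.] [30. 28.] 87
grey 499 [174.8 223.8] [446. -90.] [29. 30.] 22
grey 91 [314.2 216.2] [619. -89.] [10. 18.] 75
grey 185 [497.2 234.8] [ 864. -125.] [33. 30.] 0
grey 555 [234.2 252.4] [ 517. -136.] [74. 25.] 72
grey 452 [271.9 255.6] [ 566. -141.] [17. 59.] 1
grey 196 [ 71.  375.9] [ 244. -339.] [40. 21.] 44
grey 150 [435.9 376.8] [ 812. -373.] [20. 33.] 35
grey 67 [ 94.4 380.2] [ 280. -345.] [19. 17.] 1
dark 218 [452.1  26.2] [766. 117.] [ 5. 48.] 5
dark 463 [505.5 105.3] [841.  39.] [  7. 121.] 0
dark 27773 [221.7 342.1] [ 463. -244.] [256. 692.] 88
dark 61 [221.  249.6] [ 500. -128.] [11. 17.] 87
dark 2104 [460.1 362.9] [ 838. -357.] [ 65. 239.] 53
```

View pics/w1.png

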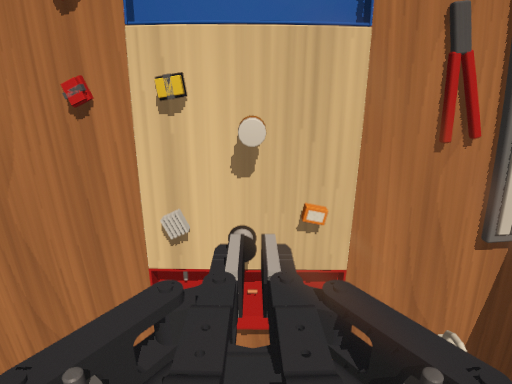

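The wrist view shows the transformer at (169,86), heat sink at (175,224), relay at (315,214) and jar cap at (251,131). The board measures 299.6 x 270.7 mm, which matches. I'll sweep the transformer first, angled slightly towards -x so that it and the heat sink land apart.

{"api": "servo_tool", "payload": {
  "increments": [
    [0.1,19,-42,0,0],
    [0.1,19,-42,0,0],
    [0.1,0,0,45,-8],
    [0.1,0,0,50,0],
    [0.1,0,0,50,0],
    [0.1,0,0,40,0],
    [0.1,0,0,20,0],
    [0.1,0,0,14,0],
    [0.1,0,0,0,0]
  ]
}}

```text
t: 3.9
tool_pos: [0.4643, 0.0246, 0.0356]
tool_rot: [-2.128, -2.309, 0.002]
contact_force: [-0.5, 1.1, 0.3]
opening: 0.0085
grip_force: 0.0
```

{"api": "servo_tool", "payload": {
  "increments": [
    [0.1,11,0,0,0],
    [0.1,11,0,0,0],
    [0.1,11,0,0,0],
    [0.1,11,0,0,0],
    [0.1,11,0,0,0],
    [0.1,11,0,0,0],
    [0.1,11,0,0,0],
    [0.1,11,0,0,0]
  ]
}}

```text
t: 4.9
tool_pos: [0.458, 0.1129, 0.0366]
tool_rot: [2.129, 2.309, 0.001]
contact_force: [1.0, -1.2, 2.6]
opening: 0.0085
grip_force: 1.7
```

```bash
python3 - <<'E'
from h import *
o,im,pl=wrist();cv2.imwrite("pics/w2.png",im[:,:,::-1])
E
```

```text
(no output)
```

View pics/w2.png

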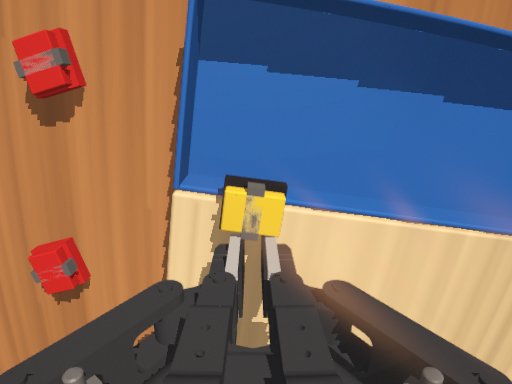

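The transformer sits square on the fingers at (253,208), overhanging the edge. I'll push it on over.

{"api": "servo_tool", "payload": {
  "increments": [
    [0.1,10,0,0,0],
    [0.1,10,0,0,0],
    [0.1,10,0,0,0],
    [0.1,10,0,0,0],
    [0.1,8,0,0,0],
    [0.1,0,0,0,0],
    [0.1,0,0,0,0],
    [0.1,-6,0,-20,0],
    [0.1,0,0,-50,0],
    [0.1,0,0,-30,0],
    [0.1,0,0,0,0]
  ]
}}

```text
t: 6.32
tool_pos: [0.4565, 0.1542, 0.1396]
tool_rot: [2.127, 2.306, 0.008]
contact_force: [-0.8, 0.2, -1.2]
opening: 0.0091
grip_force: 0.0
```

```bash
python3 - <<'E'
from h import *
o,im,pl=wrist();cv2.imwrite("pics/w3.png",im[:,:,::-1])
E
```

```text
(no output)
```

View pics/w3.png

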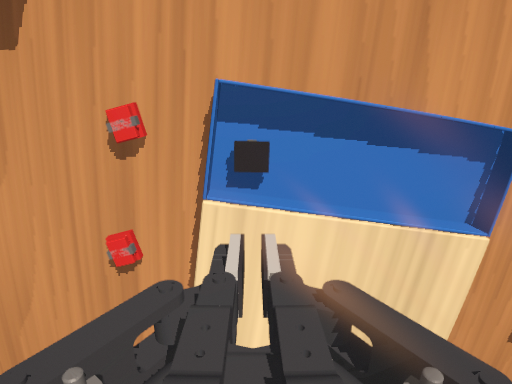

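The transformer lies upside down in the blue tray at (252,156). Next is the heat sink: I turn +17° and go behind it.

{"api": "servo_tool", "payload": {
  "increments": [
    [0.1,0,0,0,8.5],
    [0.1,0,0,0,8.5],
    [0.1,-47.5,7,0,0],
    [0.1,-47.5,7,0,0],
    [0.1,-47.5,7,0,0],
    [0.1,-47.5,7,0,0],
    [0.1,-47.5,7,0,0],
    [0.1,-47.5,7,0,0],
    [0.1,0,0,30,0],
    [0.1,0,0,35,0],
    [0.1,0,0,25,0],
    [0.1,0,0,0,0]
  ]
}}

```text
t: 7.88
tool_pos: [0.431, -0.1319, 0.0422]
tool_rot: [-2.442, -1.964, 0.006]
contact_force: [0.1, -0.2, 0.3]
opening: 0.0089
grip_force: 0.0
```

```bash
python3 - <<'E'
from h import *
o,im,pl=wrist();cv2.imwrite("pics/w4.png",im[:,:,::-1]);print(o["tool_pos"],o["tool_rot"])
E
```

```text
[ 0.43104826 -0.13185595  0.04223124] [-2.44170414 -1.96412107  0.00580082]
```

View pics/w4.png

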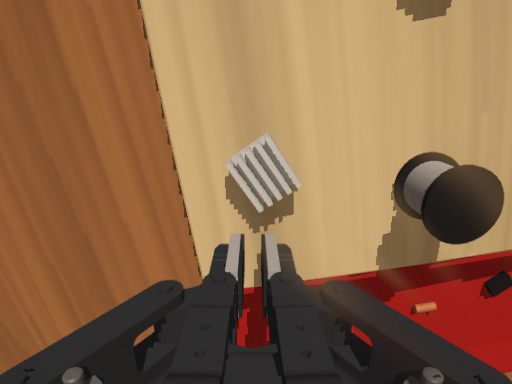

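The heat sink at (263,172) sits with a corner towards the fingers, so a straight push would twist it unpredictably. I'll measure its edges, meet one edge flat, and then push along a gentle curve.

```bash
cat >> h.py <<'E'
C0=np.array([541,-18.]);EX=np.array([.998,-.0634]);EY=np.array([.0634,.998])
def bd(P): d=np.asarray(P)-C0;return np.stack([d@EX,d@EY],-1)
def tool():
    from scipy.spatial.transform import Rotation as Ro
    o=get_obs();x=Ro.from_rotvec(o["tool_rot"]).as_matrix()[:,0];return o["t"],bd(o["tool_pos"][:2]*1000),o["tool_pos"][2]*1000,np.degrees(np.arctan2(x[1],x[0]))-86.37
def sink(zt=.045):
    o,im,pl=wrist();hsv=cv2.cvtColor(im,cv2.COLOR_RGB2HSV);S,V=hsv[:,:,1].astype(int),hsv[:,:,2].astype(int)
    m=((S<60)&(V>60)).astype(np.uint8);m[235:,:]=0;m=cv2.morphologyEx(m,cv2.MORPH_CLOSE,np.ones((9,9)))
    for a,c,px in comps(m,300):
        r=cv2.minAreaRect(bd(pl(px,zt)*1000).astype(np.float32));print("grey",a,c,np.round(r[0],1),np.round(r[1],1),round(r[2],1))
E
python3 - <<'E'
from h import *
print(tool());sink()
E
```

```text
(7.925, array([-100.87736775, -121.17939549]), np.float64(44.2244458197852), np.float64(-8.7285077203682))
grey 3163 [258.9 170.6] [-91.3 -80.1] [24.5 29.9] 25.6
grey 1050 [416.9 177.9] [-16.9 -95. ] [26.5 16.2] 52.3
```

{"api": "servo_tool", "payload": {
  "increments": [
    [0.1,0,25,0,0],
    [0.1,0,0,0,-8.6],
    [0.1,0,0,0,-8.6],
    [0.1,0,0,0,-8.6],
    [0.1,0,0,0,-8.5],
    [0.1,9,6,10,0],
    [0.1,0,0,0,0],
    [0.1,0,0,0,0]
  ]
}}

```text
t: 8.98
tool_pos: [0.4611, -0.1278, 0.0363]
tool_rot: [-1.758, -2.603, 0.0]
contact_force: [0.5, 0.4, 0.9]
opening: 0.0083
grip_force: 0.0
```

```bash
python3 - <<'E'
from h import *
print(tool());sink();print(tool())
E
```

```text
(8.975, array([ -72.81733764, -114.65302664]), np.float64(36.29676493781098), np.float64(25.554884802519553))
grey 3527 [246.7 180.2] [-91.6 -79.8] [24.1 30.3] 25.5
(9.025, array([ -72.72906079, -114.79113794]), np.float64(36.39930699334948), np.float64(25.55319952225227))
```

{"api": "servo_tool", "payload": {
  "increments": [
    [0.1,8,-2,0,0],
    [0.1,8,0,0,0],
    [0.1,8,-1,0,3],
    [0.1,8,-1.2,0,4],
    [0.1,8,-1.2,0,4],
    [0.1,8,-1.2,0,4],
    [0.1,0,0,0,0]
  ]
}}

```text
t: 9.9
tool_pos: [0.4392, -0.084, 0.0362]
tool_rot: [-2.081, -2.354, 0.0]
contact_force: [0.2, -0.5, -0.1]
opening: 0.0087
grip_force: 0.0
```

```bash
python3 - <<'E'
from h import *
print(tool());sink();print(tool())
E
```

```text
(9.9, array([-97.39967339, -72.3481373 ]), np.float64(36.20479191635029), np.float64(10.672210536720058))
grey 3294 [252.1 202.8] [-102.5  -43.8] [24.2 30.2] 10.6
(9.95, array([-97.17004943, -72.63167605]), np.float64(36.27788261388032), np.float64(10.68408064783452))
```

{"api": "servo_tool", "payload": {
  "increments": [
    [0.1,8,-1.2,0,4],
    [0.1,8,-1.2,0,4],
    [0.1,8,-1.2,0,4],
    [0.1,8,-1.2,0,4],
    [0.1,8,-1.2,0,4],
    [0.1,8,-1.2,0,4],
    [0.1,8,-1.2,0,4],
    [0.1,9,0,0,0],
    [0.1,9,0,0,0],
    [0.1,9,0,0,0],
    [0.1,0,0,0,0]
  ]
}}

```text
t: 11.32
tool_pos: [0.4462, -0.003, 0.0363]
tool_rot: [-2.588, -1.78, -0.0]
contact_force: [-0.2, 1.2, -0.5]
opening: 0.0084
grip_force: 0.0
```

```bash
python3 - <<'E'
from h import *
print(tool());sink();print(tool())
E
```

```text
(11.325, array([-95.59213741,   8.97606537]), np.float64(36.343320786872816), np.float64(-17.33439293991735))
grey 4989 [473.7 150.9] [15.5 29.6] [34.7 42.3] 68.9
grey 438 [ 20.7 176.8] [-185.7   81.3] [26.6  7. ] 20.6
grey 3293 [251.1 202.7] [-87.6  37. ] [30.7 24. ] 72.6
(11.375, array([-95.73993131,   8.71884815]), np.float64(36.29297132990007), np.float64(-17.3566249738422))
```

{"api": "servo_tool", "payload": {
  "increments": [
    [0.1,10.5,0,0,0],
    [0.1,10.5,0,0,0],
    [0.1,10.5,0,0,0],
    [0.1,10.5,0,0,0],
    [0.1,10.5,0,0,0],
    [0.1,10.5,0,0,0],
    [0.1,10.5,0,0,0],
    [0.1,10.5,0,0,0],
    [0.1,10.5,0,0,0],
    [0.1,10.5,0,0,0],
    [0.1,0,0,0,0]
  ]
}}

```text
t: 12.75
tool_pos: [0.4839, 0.0951, 0.0364]
tool_rot: [2.589, 1.78, 0.0]
contact_force: [0.1, -0.7, 0.7]
opening: 0.0085
grip_force: 0.0
```

```bash
python3 - <<'E'
from h import *
print(tool());sink();print(tool())
E
```

```text
(12.75, array([-64.14471275, 109.29256039]), np.float64(36.379943843835235), np.float64(-17.358839551445683))
grey 3523 [251.3 200.7] [-56.2 138.2] [35.3 27.4] 80.2
(12.8, array([-64.3341245 , 108.94046972]), np.float64(36.28875971931939), np.float64(-17.376229683980867))
```

{"api": "servo_tool", "payload": {
  "increments": [
    [0.1,10.5,0,0,0],
    [0.1,10.5,0,0,0],
    [0.1,10.5,0,0,0],
    [0.1,10.5,0,0,0],
    [0.1,10.5,0,0,0],
    [0.1,10.5,0,0,0],
    [0.1,4,0,0,0],
    [0.1,0,0,0,0],
    [0.1,-6,0,-20,0],
    [0.1,0,0,-50,0],
    [0.1,0,0,-30,0],
    [0.1,0,0,0,0]
  ]
}}

```text
t: 14.3
tool_pos: [0.5076, 0.1515, 0.1397]
tool_rot: [2.588, 1.776, 0.009]
contact_force: [0.0, -0.5, -0.5]
opening: 0.0085
grip_force: 0.0
```

```bash
python3 - <<'E'
from h import *
print(tool());sink(.018);print(tool())
E
```

```text
(14.3, array([-44.06725061, 166.99676728]), np.float64(139.68836688298416), np.float64(-17.440646690700277))
grey 1026 [238.  161.9] [-49.6 189.7] [25.7 30.9] 3.9
(14.35, array([-45.4798749 , 166.71944073]), np.float64(137.3261902089057), np.float64(-17.44120780449478))
```

The heat sink lies flat in the tray, measured 26 x 31 mm at y' = 190. The relay is next.

{"api": "servo_tool", "payload": {
  "increments": [
    [0.1,-37.5,34,0,0],
    [0.1,-37.5,34,0,0],
    [0.1,-37.5,34,0,0],
    [0.1,-37.5,34,0,0],
    [0.1,-37.5,34,0,0],
    [0.1,-37.5,34,0,0],
    [0.1,0,0,0,-8.7],
    [0.1,0,0,0,-8.7],
    [0.1,0,0,20,0],
    [0.1,0,0,0,0]
  ]
}}

```text
t: 15.6
tool_pos: [0.6124, -0.1308, 0.1115]
tool_rot: [-2.288, -2.143, 0.006]
contact_force: [-0.1, -1.1, -1.6]
opening: 0.0084
grip_force: 0.0
```

```bash
cat >> h.py <<'E'
def relay(zt=.045):
    o,im,pl=wrist();hsv=cv2.cvtColor(im,cv2.COLOR_RGB2HSV);H,S,V=[hsv[:,:,i].astype(int) for i in range(3)]
    m=((((H>=3)&(H<14)&(S>150)&(V>150)))|((S<40)&(V>190))).astype(np.uint8);m[260:,:]=0;m=cv2.morphologyEx(m,cv2.MORPH_CLOSE,np.ones((5,5)))
    for a,c,px in comps(m,300):
        r=cv2.minAreaRect(bd(pl(px,zt)*1000).astype(np.float32));print("relay?",a,c,np.round(r[0],1),np.round(r[1],1),round(r[2],1),bd(pl(cv2.boxPoints(cv2.minAreaRect(px.astype(np.float32))),zt)*1000).round().tolist())
    return im
E
python3 - <<'E'
from h import *
print(tool());im=relay();print(tool());cv2.imwrite("pics/w5.png",im[:,:,::-1])
E
```

```text
(15.6, array([  78.36225696, -108.0823983 ]), np.float64(111.51429192225616), np.float64(-0.12871295496331925))
relay? 29711 [390.  127.4] [167.2 -63.6] [ 96.4 179.9] 1.5 [[121.0, -150.0], [131.0, 33.0], [213.0, 28.0], [224.0, -164.0]]
relay? 9009 [488.5 150.7] [236.8 -74.4] [ 55.3 176.2] 13.3 [[198.0, 15.0], [244.0, 18.0], [284.0, -154.0], [227.0, -152.0]]
(15.65, array([  79.26185374, -108.2576686 ]), np.float64(113.0486518962672), np.float64(-0.09873189692362416))
```

View pics/w5.png

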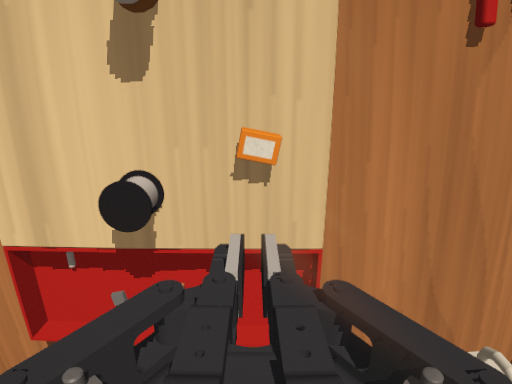

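The relay, orange with a white label, is at (259,146). Its long edge faces the fingers, tilted about 11°. I'll measure it within a window.

```bash
sed -i 's/m\[260:,:\]=0/m[:,:215]=0;m[:,300:]=0;m[232:]=0/' h.py; python3 - <<'E'
from h import *
print(tool());relay();print(tool())
E
```

```text
(15.65, array([  79.26185374, -108.2576686 ]), np.float64(113.0486518962672), np.float64(-0.09873189692362416))
(15.7, array([  80.11569093, -108.43183852]), np.float64(114.41074042502488), np.float64(-0.07701354093721591))
```

```bash
python3 - <<'E'
from h import *
im=cv2.imread("pics/w5.png");hsv=cv2.cvtColor(im,cv2.COLOR_BGR2HSV)
print(hsv[146,236:284:3].tolist(),hsv[125:170:4,247].tolist(),hsv[100,259])
E
sed -i 's/(((H>=3)&(H<14)&(S>150)&(V>150)))|((S<40)&(V>190))/(S>190)|(S<50)\&(V>120)/' h.py; python3 - <<'E'
from h import *
print(tool());relay();print(tool())
E
```

```text
[[17, 119, 120], [14, 216, 211], [14, 216, 213], [19, 41, 213], [19, 41, 211], [19, 41, 213], [20, 41, 211], [19, 42, 208], [19, 41, 212], [20, 42, 214], [20, 42, 214], [19, 41, 209], [19, 40, 215], [14, 216, 216], [14, 213, 214], [18, 106, 203]] [[18, 109, 192], [14, 218, 225], [14, 213, 216], [19, 43, 209], [19, 41, 210], [19, 41, 211], [19, 40, 217], [19, 41, 212], [14, 216, 211], [16, 119, 114], [16, 119, 114], [17, 118, 112]] [ 18 108 203]
(15.7, array([  80.11569093, -108.43183852]), np.float64(114.41074042502488), np.float64(-0.07701354093721591))
relay? 1212 [255.4 144.4] [ 82.2 -64.9] [20.8 27.4] 78.4 [[67.0, -72.0], [71.0, -52.0], [98.0, -57.0], [94.0, -78.0]]
(15.75, array([  80.74102395, -108.63041962]), np.float64(115.43653258626799), np.float64(-0.05908778271144399))
```

{"api": "servo_tool", "payload": {
  "increments": [
    [0.1,6.5,-6.5,0,0],
    [0.1,0,0,20,5.8],
    [0.1,0,0,25,5.7],
    [0.1,0,0,20,0],
    [0.1,0,0,14.5,0],
    [0.1,0,0,0,0],
    [0.1,0,0,0,0]
  ]
}}

```text
t: 16.62
tool_pos: [0.6097, -0.1251, 0.0377]
tool_rot: [2.494, 1.909, 0.001]
contact_force: [-0.1, 0.5, 0.3]
opening: 0.0087
grip_force: 0.0
```

```bash
python3 - <<'E'
from h import *
print(tool());relay();print(tool())
E
```

```text
(16.625, array([  75.36463688, -102.57139564]), np.float64(37.65806473952203), np.float64(-11.49605930878819))
relay? 2831 [251.1 182. ] [ 82.5 -64.4] [21.7 27.6] 78.5 [[72.0, -51.0], [98.0, -56.0], [94.0, -78.0], [67.0, -72.0]]
(16.675, array([  75.58326833, -102.62426721]), np.float64(37.97329528315706), np.float64(-11.501620440959115))
```

{"api": "servo_tool", "payload": {
  "increments": [
    [0.1,9,-1,1,0],
    [0.1,9,0,0,0],
    [0.1,8,0.7,0,-2.5],
    [0.1,8,0.7,0,-2.5],
    [0.1,8,0.8,0,-3],
    [0.1,8,0.8,0,-3],
    [0.1,8,0.3,0,-0.5],
    [0.1,8,0,0,0],
    [0.1,10,0,0,0],
    [0.1,10,0,0,0],
    [0.1,10,0,0,0],
    [0.1,0,0,0,0]
  ]
}}

```text
t: 18.18
tool_pos: [0.6252, -0.0298, 0.0358]
tool_rot: [-2.29, -2.151, 0.0]
contact_force: [0.2, -0.8, 0.4]
opening: 0.0086
grip_force: 0.0
```

```bash
python3 - <<'E'
from h import *
print(tool());relay();print(tool())
E
```

```text
(18.175, array([84.80075429, -6.41884997]), np.float64(35.75796928685684), np.float64(0.04793048355776364))
relay? 2612 [254.3 209.6] [85.8 19.8] [27.6 21.2] 0.0 [[72.0, 30.0], [99.0, 30.0], [100.0, 9.0], [72.0, 9.0]]
(18.225, array([84.8217453 , -6.85132992]), np.float64(35.76889310012269), np.float64(0.028484116786529512))
```

{"api": "servo_tool", "payload": {
  "increments": [
    [0.1,10.5,0,0,0],
    [0.1,10.5,0,0,0],
    [0.1,10.5,0,0,0],
    [0.1,10.5,0,0,0],
    [0.1,10.5,0,0,0],
    [0.1,10.5,0,0,0],
    [0.1,10.5,0,0,0],
    [0.1,10.5,0,0,0],
    [0.1,10.5,0,0,0],
    [0.1,10.5,0,0,0],
    [0.1,10.5,0,0,0],
    [0.1,0,0,0,0]
  ]
}}

```text
t: 19.73
tool_pos: [0.6326, 0.0854, 0.0358]
tool_rot: [-2.29, -2.151, 0.0]
contact_force: [-0.5, -0.4, -0.7]
opening: 0.0089
grip_force: 0.0
```

```bash
python3 - <<'E'
from h import *
print(tool());relay();print(tool())
E
```

```text
(19.725, array([ 84.84152273, 109.04437742]), np.float64(35.78404990701839), np.float64(0.04684754517715817))
relay? 2594 [254.2 209.6] [ 85.8 135.3] [27.4 21.2] 0.0 [[73.0, 146.0], [99.0, 146.0], [100.0, 125.0], [72.0, 125.0]]
(19.775, array([ 84.87975042, 108.57055573]), np.float64(35.76393834169768), np.float64(0.022387396897229905))
```

{"api": "servo_tool", "payload": {
  "increments": [
    [0.1,10.5,0,0,0],
    [0.1,10.5,0,0,0],
    [0.1,10.5,0,0,0],
    [0.1,10.5,0,0,0],
    [0.1,10.5,0,0,0],
    [0.1,9,0,0,0],
    [0.1,0,0,0,0],
    [0.1,-6,0,-20,0],
    [0.1,0,0,-50,0],
    [0.1,0,0,-50,0],
    [0.1,-25,-40,-40,0],
    [0.1,-25,-40,0,0]
  ]
}}

```text
t: 21.28
tool_pos: [0.5553, 0.0941, 0.2029]
tool_rot: [2.286, 2.144, 0.012]
contact_force: [-0.3, -0.5, 0.2]
opening: 0.0084
grip_force: 0.0
```

{"api": "servo_tool", "payload": {
  "increments": [
    [0.1,-20,0,-40,0],
    [0.1,0,0,0,0],
    [0.1,0,0,0,0]
  ]
}}

```text
t: 21.65
tool_pos: [0.5523, 0.0748, 0.2373]
tool_rot: [2.291, 2.148, 0.003]
contact_force: [0.8, 0.2, 0.0]
opening: 0.0089
grip_force: 0.0
```

```bash
python3 - <<'E'
from h import *
print(tool());o,im,pl=wrist();cv2.imwrite("pics/w6.png",im[:,:,::-1])
E
```

```text
(21.65, array([ 5.36543251, 93.29852109]), np.float64(237.28289752867505), np.float64(-0.06228616689341493))
```

View pics/w6.png

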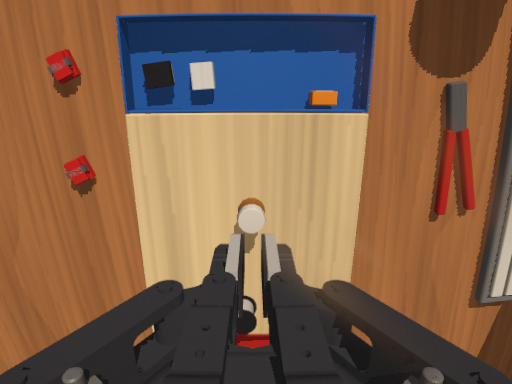

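All three are in the blue tray: transformer (158,75), heat sink (202,76) and relay (323,97), the relay resting on its side. Before handing in I'll check that the jar and spool haven't moved, then finish.

```bash
python3 - <<'E'
from h import *
a=np.load("side.npy").astype(int);b=get_image("side").astype(int)
for n,(x0,x1,y0,y1) in dict(jar=(278,296,172,194),spool=(286,308,219,244)).items():
    print(n,np.abs(a-b)[y0:y1,x0:x1].mean().round(1))
s=get_image("scene");hsv=cv2.cvtColor(s,cv2.COLOR_RGB2HSV);m=(hsv[:,:,0]<18)&(hsv[:,:,1]>190)&(hsv[:,:,2]>130);m[:215]=0;m[350:]=0
for A,c,px in comps(m,15):
    if 185<c[0]<360: print("relay",A,c,bd(plane("scene",[c],.015)*1000).round())
a=np.load("scene.npy").astype(int)
for n,(x0,x1,y0,y1) in dict(jar=(212,231,188,214),spool=(183,203,149,172)).items():
    print("scene",n,np.abs(a-s)[y0:y1,x0:x1].mean().round(1))
E
```

```text
jar 0.7
spool 0.8
relay 195 [213.2 285.4] [[ 87. 161.]]
scene jar 3.2
scene spool 2.3
```

```bash
python3 -c "
from station import *
print(finish_job())"
```

```text
the job is handed in; nothing more can be done
None
```

I swept the transformer, heat sink and relay into the blue tray with the outside of the fingers, left the spool and jar standing in place, and handed the job in at about 22 s.

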